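Stop check on the paint-jar roller

ROBOT

A 6-joint arm with a two-finger parallel gripper is mounted at the origin on the work surface. World frame = base frame: x ahead of the robot, y to its left, z up, the work surface at z = 0. Lengths are in mm, angles in degrees, forces in N, time in s.
With the tool pointing down it reaches from about 250 to 775 mm from the base axis. Payload 8.9 kg.
Tool frame: the origin (TCP) lies at the very end of the fingers, on their centre line; the grasp point (between the pads) lies 19 mm behind it; z points along the fingers, y is the line along which they close (so a half turn about z gives the same grasp; the last joint's range is limited). The gripper opens to 85 mm and grips with 20 to 120 N. Pads are 22 mm wide; open, the fingers measure 114 mm over their backs; the gripper's body (76 mm by 85 mm) begins 54 mm behind the grasp point. The pads swing forward as they close: fully open they stand 13 mm farther back than shut.
Start: joints at [-81.606, 16.656, -8.789, 64.555, 0, 82.019], TCP at [148.012, -503.702, 198.405] pointing down, gripper open.
Joint ranges: [-144.48, 144.48], [-52.06, 99.96], [-74.48, 78.29], [-112.23, 115.85], [-86.99, 84.42], [-180, 180]. Speed limits (degrees/s): [127.2, 127.2, 159.86, 180, 180, 180].

INTERFACE

Orientations are given as a 3x3 rotation matrix whose columns are the frame's x, y, z axes.
In Python, from rig import robot gives the robot as it stands. The module is installed in compiled form; this text tells all that it offers.
- The arm moves only by the shell command python3 -m jog 'ROWS'. ROWS is JSON, a list that holds one entry, the list of rows, each a list of 7 numbers: the shift along the world's x, y, z in units of 40 mm (1.0 is 40 mm), then the turn, a rotation vector about the world's x, y, z in units of 8 degrees (1.0 is 8 degrees), then the closure, from 0 (fully open) to 1 (shut). A call has 1 to 5 rows; each row shifts and turns the commanded pose from where the row before left it; what a row does not reach is not made up. A row lasts 1/10 s, in which the tool goes at most 50 mm and 8.59 degrees, less where a joint would pass 70% of its speed; a pose out of reach is approached as far as the arm can. A call is refused whole if a number of a shift passes 1 or a number of a turn 1, either way. A call with a gripper value outside its range is refused whole. The fingers move at their own pace and stop on an object; the grip force is fixed at half the most. Time passes only in rows, so rows that do not move let the fingers close. It gives the time, the measured TCP pose, the force, the opening and the grip force at its end, in the units of the state.
- robot.get_state(): the state, without advancing time (a new reading comes with each control period).
- robot.snapshot(name): name is "side" or "top"; returns the picture (384x512x3 uint8, red, green, blue); there is no depth.
- robot.camera_model(name): a dict with "fx", "fy", "cx", "cy" (pixels), "dist" ([k1, k2, p1, p2, k3] as OpenCV has them; the pictures are not rectified), "cam_to_world" (4x4, takes a point from camera to world coordinates). Camera axes: x right, y up, looking along -z (the intrinsics and any distortion apply to the point x, -y, -z); pixel columns grow to the right and rows downward; lengths in mm; the calibration is good to about 2 mm. A picture is of the moment at which its call begins. camera_model takes no time and is no camera call.
- robot.finish_job(): hands the job in; it is judged then, once.
The state is a dict: "clock": time; "joints": joint angles; "joint_velocities": joint speeds; "effort": joint torques, N m; "eef_pos": TCP position; "tool_rot": TCP orientation; "contact_force": force on the tool from outside, world axes, zero at the start; "moment": the same for the moment, N m; "finger_gap": finger opening in mm; "grip_force": force on a finger pad.
Only numpy, scipy, OpenCV 4.12 (cv2) and the standard library are available. Lean on these libraries where they do the work, as an engineer would, in place of code of your own. Each camera call takes 0.05 s, during which the arm holds its last target. There are 200 camera calls.

TASK

Do the stop check of the paint-jar roller with your fingertips: press the mushroom stop button with the two ears down until it latches and stays down, then push one ear round clockwise (seen from above) until the button springs back up, and let it turn back. Then press the flat round start button on the other box all the way in and let it come out again. Only touch and push: do not grip or force the buttons, and leave the things standing around where they are.

Things in the scene. Friction and masses are not known exactly. Their poses are not given: they have to be found in the camera images.
- stop_box: grey control box of the stop button, 104 x 104 x 70 mm high; origin at the centre of its underside, z up. Fixed to the bench; it stands left or right of the middle, turned up to 0.6 rad
- stop_top (a point): middle of the domed top of the black mushroom stop button (cap 47 mm across, 20 mm high, in the middle of the stop box; this point is 112 mm above the bench when the button is out, about 103 mm when latched). It turns with the cap. Two ears stick out of the lower part of the cap, opposite each other (92 mm from tip to tip); the cap's underside is 20 mm below this point, and 22 mm above the box top when out, about 13 mm when latched
- ear_a (a point): middle of the upper face of one ear, 34 mm from the button's axis; when untwisted it points along the box's -x. Ears are 12 mm wide (across), 12 mm high (this face down to the cap's underside), and reach from the cap's rim to 46 mm from the axis. Moves with the cap
- ear_b (a point): the same for the opposite ear, along the box's +x when untwisted
- stop_push (a joint): how far the stop button is pressed down, m: 0 out, 0.011 at the hard stop. It latches once pressed past 0.0095 and then stays at about 0.0087. Pressing takes 3 N at first and about 7 N to latch
- stop_twist (a joint): how far the stop button is turned clockwise from above, rad: 0 untwisted, 1.1 at the hard stop. A light spring turns it back (about 0.04 N m at most). While latched, turning it past about 0.75 frees the latch and it springs up
- start_box: grey control box of the start button, 104 x 104 x 70 mm high; origin at the centre of its underside, z up. Fixed to the bench; it stands left or right of the middle, turned up to 0.6 rad
- start_top (a point): middle of the top of the flat black round start button, 32 mm across, in a 48 mm steel collar 12 mm high in the middle of the start box; about 92 mm above the bench when out
- start (a joint): how far the start button is pressed down, m: 0 out, 0.006 at the hard stop, where it takes 5 N. It springs back
- tape_roll: roll of paper tape lying flat, 60 mm across, 24 mm high, between the two boxes; to be left alone. Origin at the centre of its underside
- medium_jar: small jar, 44 mm across, 50 mm high, between the two boxes, farther back; to be left alone. Origin at the centre of its underside
- paint_bottle: paint bottle, 48 mm across, 130 mm high, left of the boxes; to be left alone. Origin at the centre of its underside
- gesso_jar: white jar, 72 mm across, 80 mm high, right of the boxes; to be left alone. Origin at the centre of its underside
- brush_mug: empty white cup, 72 mm across, 90 mm high, right of the boxes; to be left alone. Origin at the centre of its underside
- flat_brush: brush 160 mm long lying left of the boxes; to be left alone. Origin at the centre of its underside
- varnish_can: can, 60 mm across, 70 mm high, left of the boxes; to be left alone. Origin at the centre of its underside

How it is judged:
By the outcome, as a careful person would: the job done as asked, in the order asked, and still so for the second after the job is handed in, with the robot touching nothing.
It also fails if it takes over 58 s, if anything falls off the work surface, if the arm or the gripper's body presses on something with over 40 N, if the wrist force passes 120 N, or if a joint passes its speed limit or range.

## Working session

There is one attempt and no reset: what is moved stays moved. The work goes in short steps, Python scripts to look and compute and a shell command to move; the robot and the scene stay as the last step left them, time stands still between calls to the robot, and variables do not carry over. Pictures are saved under pics/ and viewed, at most 10 in all, crops included, and the job is handed in when it is done.

```bash
mkdir -p pics; cat > h.py <<'E'
import numpy as np,cv2
from rig import robot
def snap(n,f):
    cv2.imwrite('pics/'+f,robot.snapshot(n)[:,:,::-1])
def ray(n,u,v,z):
    m=robot.camera_model(n);K=np.array([[m['fx'],0,m['cx']],[0,m['fy'],m['cy']],[0,0,1.]])
    p=cv2.undistortPoints(np.array([[[u,v]]],float),K,np.array(m['dist'],float))[0,0]
    T=np.array(m['cam_to_world']);d=T[:3,:3]@[p[0],-p[1],-1];o=T[:3,3]
    return o+d*(z-o[2])/d[2]
def st():
    s=robot.get_state();print(s['clock'],np.round(s['eef_pos'],1),np.round(s['contact_force'],1),s['finger_gap'],np.round(s['joints'],0));return s
E
python3 - <<'E'
from h import *
snap('top','t1.png');snap('side','s1.png');s=st();print(np.round(s['tool_rot'],2))
for n in('top','side'):print(np.round(robot.camera_model(n)['cam_to_world'],2))
E
```

```text
0.1 [ 148.  -503.3  197.9] [ 0.5 -0.1  0.4] 85.4926486690217 [-82.  17.  -9.  65.   0.  82.]
[[ 0.96  0.28 -0.  ]
 [ 0.28 -0.96  0.  ]
 [ 0.   -0.   -1.  ]]
[[ 1.0000e-02  1.0000e+00 -9.0000e-02  4.4202e+02]
 [-1.0000e+00  1.0000e-02  0.0000e+00  9.8000e+00]
 [ 0.0000e+00  9.0000e-02  1.0000e+00  1.2307e+03]
 [ 0.0000e+00  0.0000e+00  0.0000e+00  1.0000e+00]]
[[-8.6000e-01  3.8000e-01 -3.2000e-01  1.5124e+02]
 [-5.0000e-01 -6.5000e-01  5.7000e-01  6.5261e+02]
 [ 1.0000e-02  6.5000e-01  7.6000e-01  9.6667e+02]
 [ 0.0000e+00  0.0000e+00  0.0000e+00  1.0000e+00]]
```

View pics/t1.png

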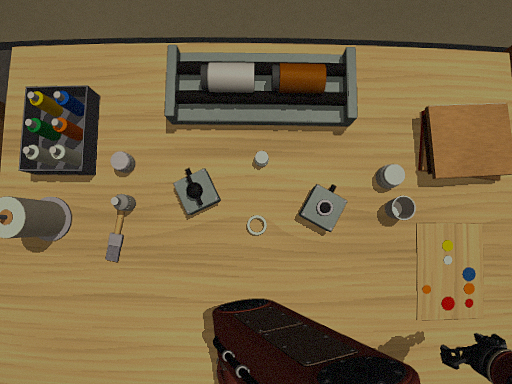

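View pics/s1.png

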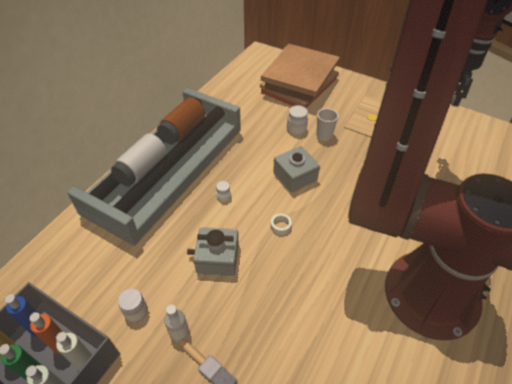

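The top view shows the stop box at about (196,191) with ears running upper-left to lower-right, and the start button at (325,208). The tape roll is at (257,225) and the jar at (261,159). I'll zoom in on both boxes.

```bash
python3 - <<'E'
from h import *
a=cv2.imread('pics/t1.png');b=cv2.imread('pics/s1.png')
f=lambda i,x,y:cv2.resize(i[y:y+60,x:x+76],None,fx=5,fy=5,interpolation=cv2.INTER_CUBIC)
g=np.vstack([np.hstack([f(a,158,160),f(a,288,178)]),np.hstack([f(b,178,220),f(b,260,140)])])
g=cv2.convertScaleAbs(g,alpha=1.6,beta=20)
cv2.imwrite('pics/c1.png',g)
for u,v,z in [(195,191,105),(325,208,92),(189,174,100),(203,206,100)]:print(ray('top',u,v,z))
E
```

```text
[530.88121355 183.07859726 105.        ]
[ 487.21188347 -188.56329685   92.        ]
[579.94091662 202.3601343  100.        ]
[488.767472   159.98519647 100.        ]
```

View pics/c1.png

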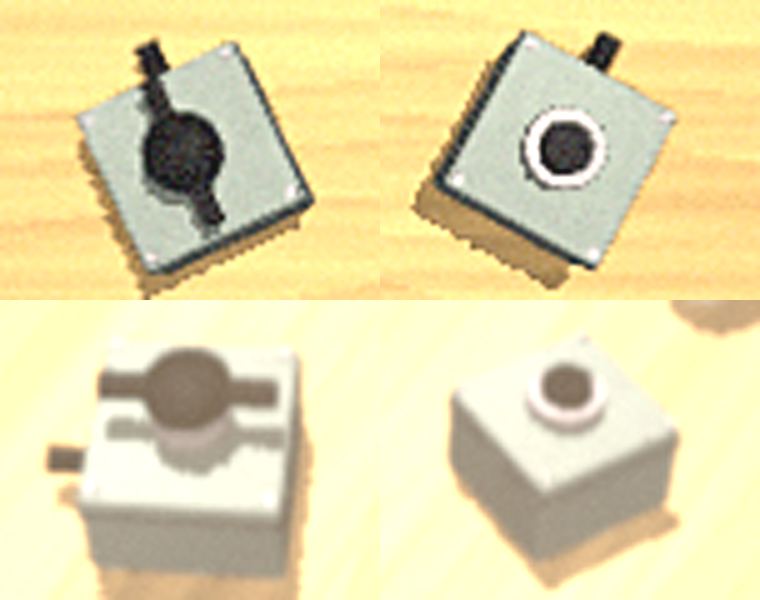

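The crop shows the stop cap at top pixel (194.5,190.3) with its ears nearly in line with one pair of box sides, and the cable gland behind. The start button is at (324.9,207.5). Next I'll get positions from both cameras.

```bash
python3 - <<'E'
from h import *
q=lambda n,u,v,z:print(n,np.round(ray(n,u,v,z),1))
q('top',194.5,190.3,110);q('side',215.5,237.9,110)
q('top',324.9,207.5,92);q('side',297.3,157.5,92)
c=[ray('top',158+x/5-.4,160+y/5-.4,70)for x,y in[(80,118),(235,42),(310,197),(155,268)]]
print(np.round(c),np.mean(c,0))
for i in range(4):d=c[(i+1)%4]-c[i];print(np.linalg.norm(d),np.degrees(np.arctan2(d[1],d[0])))
# ears tips, side and top
q('side',178+100/5-.4,220+85/5-.4,95);q('side',178+277/5-.4,220+92/5-.4,95);q('top',158+213/5-.4,160+222/5-.4,95)
E
```

```text
top [532.5 183.8 110. ]
side [529.6 195.4 110. ]
top [ 488.6 -188.3   92. ]
side [ 488.4 -179.6   92. ]
[[556. 252.  70.]
 [602. 162.  70.]
 [511. 116.  70.]
 [468. 206.  70.]] [534.31915843 183.90659636  70.        ]
101.46711452510512 -63.0739448823151
101.80481586260825 -153.13151725321043
99.44941945040551 115.34928729145662
99.08753237227654 28.055450986643947
side [577.6 207.2  95. ]
side [498.  165.2  95. ]
top [494.6 168.8  95. ]
```

```bash
r='x'; python3 -m jog '[[[0.5,0.9,0,0,0,0,1],[0.5,0.9,0,0,0,0,1],[0.5,0.9,0,0,0,0,1],[0.5,0.9,0,0,0,0,1],[0.5,0.9,0,0,0,0,1]]]' && python3 -m jog '[[[0.5,0.9,0,0,0,0,1],[0.5,0.9,0,0,0,0,1],[0.5,0.9,0,0,0,0,1],[0.5,0.9,0,0,0,0,1],[0.5,0.9,0,0,0,0,1]]]' && python3 -m jog '[[[0.5,0.9,0,0,0,0,1],[0.5,0.9,0,0,0,0,1],[0.5,0.9,0,0,0,0,1],[0.5,0.9,0,0,0,0,1],[0.5,0.9,0,0,0,0,1]]]'; python3 -m jog '[[[0.5,0.9,0,0,0,1,1],[0.5,0.9,0,0,0,0.4,1],[0.5,0.5,0,0,0,0,1],[0.3,0,0,0,0,0,1],[0,0,0,0,0,0,1]]]'
```

```text
clock: 0.6
eef_pos: [248.4, -322.0, 198.2]
tool_rot: [[0.96, 0.281, -0.0], [0.281, -0.96, 0.0], [0.0, -0.0, -1.0]]
contact_force: [1.1, 0.1, -0.0]
finger_gap: 12.3
grip_force: 0.0
clock: 1.1
eef_pos: [348.4, -142.1, 198.4]
tool_rot: [[0.96, 0.282, 0.0], [0.282, -0.96, -0.0], [0.0, 0.0, -1.0]]
contact_force: [0.5, -0.7, 0.0]
finger_gap: -0.2
grip_force: 0.0
clock: 1.6
eef_pos: [448.4, 38.1, 198.3]
tool_rot: [[0.959, 0.282, -0.0], [0.282, -0.959, -0.0], [-0.0, 0.0, -1.0]]
contact_force: [1.1, -0.5, 0.2]
finger_gap: -0.0
grip_force: 0.0
clock: 2.1
eef_pos: [520.8, 128.9, 197.7]
tool_rot: [[0.886, 0.464, -0.001], [0.464, -0.886, -0.0], [-0.001, -0.0, -1.0]]
contact_force: [0.1, -1.2, -0.0]
finger_gap: -0.2
grip_force: 0.0
```

```bash
python3 -m jog '[[[0,0,-0.8,0,0,0,1],[0,0,-0.8,0,0,0,1],[0,0,0,0,0,0,1]]]' && python3 - <<'E'
from h import *
s=st();g=[]
for n,x,y in[('top',150,150),('side',160,190)]:
    i=np.ascontiguousarray(robot.snapshot(n)[:,:,::-1]);m=robot.camera_model(n);cv2.imwrite('pics/%s2.png'%n,i)
    K=np.array([[m['fx'],0,m['cx']],[0,m['fy'],m['cy']],[0,0,1.]]);T=np.linalg.inv(np.array(m['cam_to_world']))
    p=T[:3,:3]@s['eef_pos']+T[:3,3];p=p*[1,-1,-1]
    uv=cv2.projectPoints(p[None],np.zeros(3),np.zeros(3),K,np.array(m['dist'],float))[0].ravel();print(n,uv)
    c=cv2.resize(i[y:y+80,x:x+80],None,fx=5,fy=5,interpolation=cv2.INTER_CUBIC);c=cv2.convertScaleAbs(c,alpha=1.6,beta=20)
    cv2.circle(c,tuple(int(t) for t in((uv-[x,y]+.5)*5)),3,(0,0,255),-1);g.append(c)
cv2.imwrite('pics/c2.png',np.hstack(g))
E
```

```text
clock: 2.4
eef_pos: [516.2, 127.4, 131.0]
tool_rot: [[0.887, 0.462, -0.007], [0.462, -0.887, -0.001], [-0.007, -0.003, -1.0]]
contact_force: [-1.9, -0.2, -0.3]
finger_gap: 0.2
grip_force: 0.0
2.4 [516.2 127.4 131. ] [-1.9 -0.2 -0.3] 0.18861283878739912 [  6.  20. -14.  56.  -0. 158.]
top [213.46148178 195.74482063]
side [234.3242784  216.20425743]
```

View pics/c2.png

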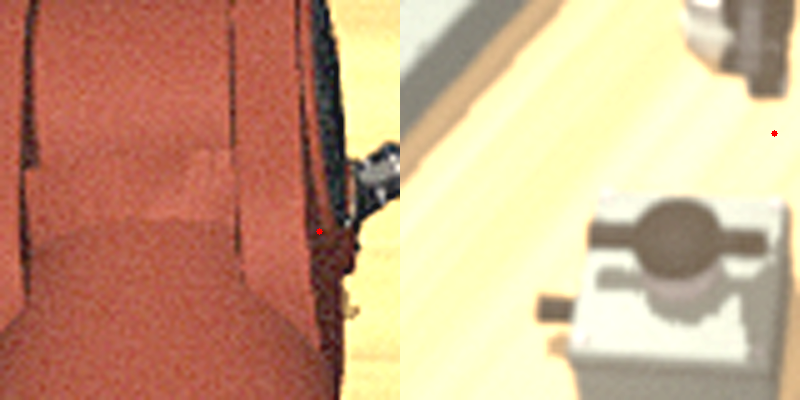

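The side view shows the closed fingertip at crop (768,95), but the TCP projects about 7 px lower. I'll wait for it to settle, then check again with the box model overlaid.

```bash
cat >> h.py <<'E'
def proj(n,P):
    m=robot.camera_model(n);K=np.array([[m['fx'],0,m['cx']],[0,m['fy'],m['cy']],[0,0,1.]]);T=np.linalg.inv(np.array(m['cam_to_world']))
    p=(np.atleast_2d(P)@T[:3,:3].T+T[:3,3])*[1,-1,-1]
    return cv2.projectPoints(p,np.zeros(3),np.zeros(3),K,np.array(m['dist'],float))[0].reshape(-1,2)
def crop(i,n,x,y,w,h,k,P):
    c=cv2.resize(i[y:y+h,x:x+w],None,fx=k,fy=k,interpolation=cv2.INTER_CUBIC);c=cv2.convertScaleAbs(c,alpha=1.4,beta=20)
    for uv in proj(n,P):cv2.circle(c,tuple(int(t) for t in((uv-[x,y]+.5)*k)),2,(0,0,255),-1)
    return c
def sq(x,y,a,z):
    a=np.radians(a);return [[x+52*(i*np.cos(a)-j*np.sin(a)),y+52*(i*np.sin(a)+j*np.cos(a)),z]for i,j in[(1,1),(1,-1),(-1,-1),(-1,1)]]
E
python3 -m jog '[[[0,0,0,0,0,0,1],[0,0,0,0,0,0,1],[0,0,0,0,0,0,1]]]' && python3 - <<'E'
from h import *
s=st();i=np.ascontiguousarray(robot.snapshot('side')[:,:,::-1]);e=s['eef_pos']
P=[e,e+[0,0,20],e+[0,0,40]]+sq(534,184,27.5,70)+sq(534,184,27.5,0)+sq(488.5,-188,-27,70)+[[532.5,183.8,112],[488.5,-188,92]]
for n in range(8):P.append([532.5+23.5*np.cos(n*.785),183.8+23.5*np.sin(n*.785),92])
c=crop(i,'side',170,130,180,150,4,P);cv2.imwrite('pics/c3.png',c)
t=cv2.imread('pics/t1.png');print(robot.camera_model('side')['dist'],robot.camera_model('top')['dist'])
E
```

```text
clock: 2.8
eef_pos: [520.7, 128.3, 135.5]
tool_rot: [[0.886, 0.463, 0.002], [0.463, -0.886, 0.0], [0.002, 0.001, -1.0]]
contact_force: [-0.5, -0.1, 0.4]
finger_gap: -0.4
grip_force: 0.0
2.8 [520.7 128.3 135.5] [-0.5 -0.1  0.4] -0.37075077778924675 [  6.  20. -13.  56.   0. 158.]
[-0.07303809  0.          0.          0.          0.        ] [-0.10345708  0.          0.          0.          0.        ]
```

View pics/c3.png

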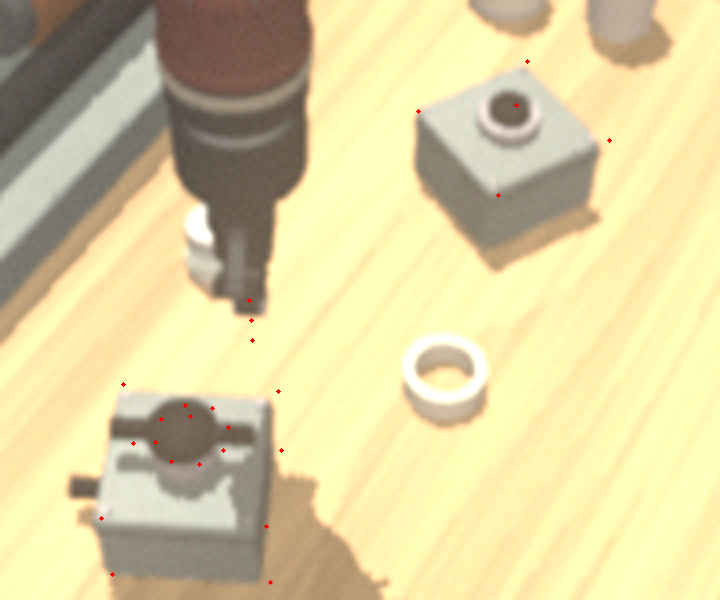

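```bash
python3 - <<'E'
from h import *
t=cv2.imread('pics/t1.png');e=np.array([148,-503.5,198]);y=np.array([.28,-.96,0])
P=[e,e+42*y,e-42*y,e+57*y,e-57*y]
a=crop(t,'top',420,310,92,74,4,P)
P=sq(534,184,27.5,70)+sq(534,184,27.5,0)
for n in range(12):P.append([532.5+23.5*np.cos(n*.524),183.8+23.5*np.sin(n*.524),100])
b=crop(t,'top',150,155,92,74,4,P)
cv2.imwrite('pics/c4.png',np.hstack([a,b]))
for n in('top','side'):
  m=robot.camera_model(n);print([m[k]for k in('fx','fy','cx','cy')])
E
```

```text
[398.40299430764793, 398.40299430764793, 256.5694186196885, 187.7223588993966]
[415.37178095538076, 415.37178095538076, 256.42539095797065, 191.88347423310617]
```

View pics/c4.png

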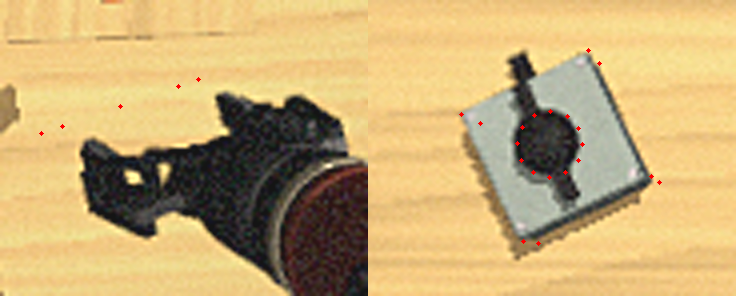

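The top crop shows the cap ring fits at (532,184). In both views the fingertip looks about 27 mm higher than the reported TCP, so I'll go over the cap and come down gently on force.

```bash
python3 -m jog '[[[0.15,0.7,0,0,0,0,1],[0.15,0.7,0,0,0,0,1],[0,0,0,0,0,0,1],[0,0,0,0,0,0,1],[0,0,0,0,0,0,1]]]' && python3 -m jog '[[[0,0,-0.1,0,0,0,1],[0,0,-0.1,0,0,0,1],[0,0,-0.1,0,0,0,1],[0,0,-0.1,0,0,0,1],[0,0,0,0,0,0,1]]]' && python3 - <<'E'
from h import *
s=st();i=np.ascontiguousarray(robot.snapshot('side')[:,:,::-1]);e=s['eef_pos']
P=[e,e+[0,0,20],e+[0,0,40]]
cv2.imwrite('pics/c5.png',crop(i,'side',170,180,100,100,5,P))
E
```

```text
clock: 3.35
eef_pos: [531.8, 183.8, 134.5]
tool_rot: [[0.886, 0.463, -0.0], [0.463, -0.886, -0.0], [-0.0, 0.0, -1.0]]
contact_force: [-0.2, -0.6, 0.8]
finger_gap: -0.2
grip_force: 0.0
clock: 3.85
eef_pos: [531.6, 184.1, 117.7]
tool_rot: [[0.887, 0.463, -0.001], [0.463, -0.887, -0.0], [-0.001, -0.0, -1.0]]
contact_force: [0.0, 0.6, 0.2]
finger_gap: -0.0
grip_force: 0.0
3.85 [531.6 184.1 117.7] [0.  0.6 0.2] -0.01101785832282084 [ 12.  24. -11.  55.   0. 164.]
```

View pics/c5.png

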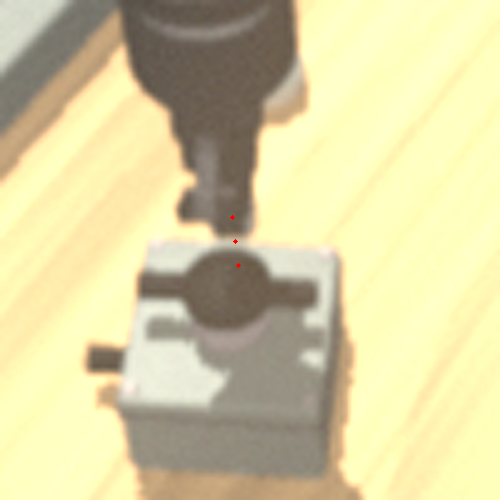

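The tip shows at crop (232,237), just above or behind the cap centre at (228,288). I'll keep descending in small steps and watch the force.

```bash
python3 -m jog '[[[0,0,-0.1,0,0,0,1],[0,0,-0.05,0,0,0,1],[0,0,0,0,0,0,1]]]' ; python3 -m jog '[[[0,0,-0.05,0,0,0,1],[0,0,-0.05,0,0,0,1],[0,0,0,0,0,0,1]]]'
```

```text
clock: 4.2
eef_pos: [531.7, 184.3, 112.0]
tool_rot: [[0.886, 0.463, -0.001], [0.463, -0.886, -0.0], [-0.001, -0.0, -1.0]]
contact_force: [-0.4, 0.7, 0.5]
finger_gap: 0.1
grip_force: 0.0
clock: 4.5
eef_pos: [531.8, 184.3, 108.1]
tool_rot: [[0.886, 0.463, -0.0], [0.463, -0.886, -0.0], [-0.0, -0.0, -1.0]]
contact_force: [0.1, -0.6, 0.2]
finger_gap: 0.2
grip_force: 0.0
```

```bash
for k in 1; do python3 -m jog '[[[0,0,-0.05,0,0,0,1],[0,0,-0.05,0,0,0,1],[0,0,-0.05,0,0,0,1],[0,0,0,0,0,0,1]]]' | grep -E 'eef|cont'; done; python3 -m jog '[[[0,0,-0.05,0,0,0,1],[0,0,-0.05,0,0,0,1],[0,0,0,0,0,0,1]]]'| grep -E 'eef|cont'; python3 - <<'E'
from h import *
s=st();i=np.ascontiguousarray(robot.snapshot('side')[:,:,::-1]);e=s['eef_pos']
P=[e,e+[0,0,20],e+[0,0,40]]
cv2.imwrite('pics/c6.png',crop(i,'side',170,180,100,100,5,P))
E
```

```text
eef_pos: [531.8, 184.2, 102.1]
contact_force: [-1.8, 0.0, -0.1]
eef_pos: [531.8, 184.3, 98.1]
contact_force: [0.0, 0.1, 0.1]
5.2 [531.8 184.3  98.1] [0.  0.1 0.1] -0.07070621798773652 [ 12.  25. -12.  53.  -0. 164.]
```

View pics/c6.png

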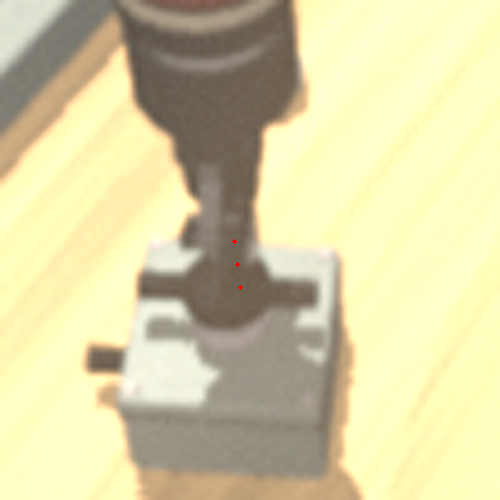

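The tip now overlaps the cap at about (232,258) with still no contact, so I'll continue down.

```bash
for k in 1; do python3 -m jog '[[[0,0,-0.05,0,0,0,1],[0,0,-0.05,0,0,0,1],[0,0,0,0,0,0,1]]]' | grep -E 'eef|cont'; done; python3 -m jog '[[[0,0,-0.05,0,0,0,1],[0,0,-0.05,0,0,0,1],[0,0,0,0,0,0,1]]]'| grep -E 'eef|cont'; python3 -m jog '[[[0,0,-0.05,0,0,0,1],[0,0,0,0,0,0,1]]]'| grep -E 'eef|cont'; python3 -m jog '[[[0,0,-0.05,0,0,0,1],[0,0,0,0,0,0,1]]]'| grep -E 'eef|cont'
```

```text
eef_pos: [531.8, 184.3, 94.1]
contact_force: [0.5, 0.1, 0.5]
eef_pos: [531.8, 184.3, 90.1]
contact_force: [0.0, 0.1, 0.2]
eef_pos: [531.9, 184.2, 88.2]
contact_force: [0.5, -1.0, -0.3]
eef_pos: [531.9, 184.3, 86.2]
contact_force: [0.5, 0.3, -0.7]
```

```bash
for k in 1; do python3 -m jog '[[[0,0,-0.05,0,0,0,1],[0,0,0,0,0,0,1]]]' | grep -E 'eef|cont'; done; python3 -m jog '[[[0,0,-0.05,0,0,0,1],[0,0,0,0,0,0,1]]]'| grep -E 'eef|cont'; python3 -m jog '[[[0,0,-0.05,0,0,0,1],[0,0,0,0,0,0,1]]]'| grep -E 'eef|cont'; python3 -m jog '[[[0,0,-0.05,0,0,0,1],[0,0,0,0,0,0,1]]]'| grep -E 'eef|cont'
```

```text
eef_pos: [531.9, 184.3, 84.2]
contact_force: [0.9, 0.0, 0.1]
eef_pos: [531.9, 184.3, 82.2]
contact_force: [0.5, -0.2, -0.7]
eef_pos: [531.9, 184.3, 80.2]
contact_force: [-0.5, 1.1, 0.2]
eef_pos: [532.2, 184.3, 78.4]
contact_force: [-1.0, -0.2, 2.6]
```

Contact begins at reported z of about 79, so the tip sits about 33 mm above the reported z. Next I'll press in small steps until the force rises sharply.

```bash
python3 -m jog '[[[0,0,-0.05,0,0,0,1],[0,0,-0.05,0,0,0,1],[0,0,0,0,0,0,1]]]' | grep -E 'eef|cont';  python3 -m jog '[[[0,0,-0.05,0,0,0,1],[0,0,0,0,0,0,1]]]'| grep -E 'eef|cont'; python3 -m jog '[[[0,0,-0.04,0,0,0,1],[0,0,0,0,0,0,1]]]'| grep -E 'eef|cont'; python3 -m jog '[[[0,0,-0.025,0,0,0,1],[0,0,0,0,0,0,1]]]'| grep -E 'eef|cont'
```

```text
eef_pos: [532.2, 184.3, 74.7]
contact_force: [-1.5, -1.0, 5.2]
eef_pos: [532.2, 184.3, 72.5]
contact_force: [-1.4, -0.5, 4.3]
eef_pos: [532.1, 184.3, 70.7]
contact_force: [-0.3, -0.3, 1.6]
eef_pos: [532.2, 184.3, 69.8]
contact_force: [-1.2, -0.1, 5.1]
```

```bash
python3 -m jog '[[[0,0,-0.025,0,0,0,1],[0,0,0,0,0,0,1]]]' | grep -E 'eef|cont';  python3 -m jog '[[[0,0,-0.025,0,0,0,1],[0,0,0,0,0,0,1]]]'| grep -E 'eef|cont'; python3 -m jog '[[[0,0,-0.025,0,0,0,1],[0,0,0,0,0,0,1]]]'| grep -E 'eef|cont'
```

```text
eef_pos: [532.1, 184.3, 68.9]
contact_force: [-0.1, -0.6, 5.4]
eef_pos: [532.2, 184.3, 68.0]
contact_force: [0.6, -0.2, 4.9]
eef_pos: [532.3, 184.4, 67.8]
contact_force: [-3.9, -0.6, 13.9]
```

The hard stop is reached (67.8, 14 N, 11 mm of travel). I'll lift off, move beside ear_a on its -y side, and check the latch.

```bash
python3 -m jog '[[[0,0,0.2,0,0,0,1],[0,0,0.4,0,0,0,1],[-0.28,-0.54,0,0,0,0,1],[-0.28,-0.54,0,0,0,0,1],[0,0,0,0,0,0,1]]]' | grep -E 'eef|cont';  python3 -m jog '[[[0,0,-0.3,0,0,0,1],[0,0,-0.2,0,0,0,1],[0,0,0,0,0,0,1]]]'| grep -E 'eef|cont'; python3 - <<'E'
from h import *
s=st();i=np.ascontiguousarray(robot.snapshot('side')[:,:,::-1]);e=s['eef_pos']+[0,0,33]
b=cv2.imread('pics/s1.png')
cv2.imwrite('pics/c7.png',np.hstack([crop(i,'side',190,210,70,70,5,[e]),crop(b,'side',190,210,70,70,5,[e])]))
E
```

```text
eef_pos: [507.8, 139.3, 90.5]
contact_force: [-0.0, -0.8, 0.5]
eef_pos: [508.5, 141.4, 69.0]
contact_force: [0.2, 0.0, 0.2]
9.35 [508.5 141.4  69. ] [0.2 0.  0.2] 0.0687973315265974 [  8.  23. -20.  47.   0. 160.]
```

View pics/c7.png

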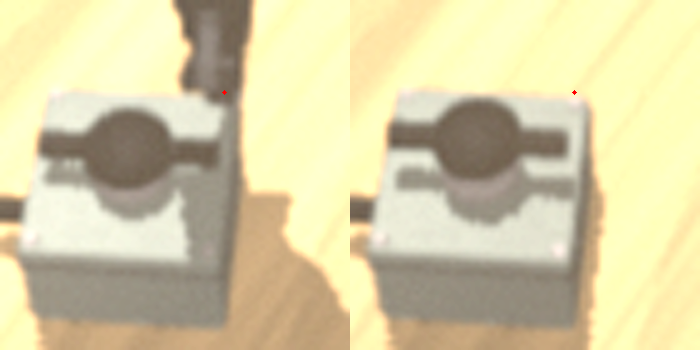

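It is latched: the cap sits clearly lower than in the earlier picture on the right. The tip is behind and to the right of ear_a. Joint 6 would run out of range on the clockwise arc, so I'll first make a half turn in place, clear above the ear.

```bash
python3 -m jog '[[[0,0,0.1,0,0,1,1],[0,0,0.1,0,0,1,1],[0,0,0,0,0,1,1],[0,0,0,0,0,1,1],[0,0,0,0,0,1,1]]]' >/dev/null;  python3 -m jog '[[[0,0,0,0,0,1,1],[0,0,0,0,0,1,1],[0,0,0,0,0,1,1],[0,0,0,0,0,1,1],[0,0,0,0,0,1,1]]]' >/dev/null; python3 -m jog '[[[0,0,0,0,0,1,1],[0,0,0,0,0,1,1],[0,0,0,0,0,1,1],[0,0,0,0,0,1,1],[0,0,0,0,0,1,1]]]'>/dev/null; python3 -m jog '[[[0,0,0,0,0,1,1],[0,0,0,0,0,1,1],[0,0,0,0,0,1,1],[0,0,0,0,0,1,1],[0,0,0,0,0,1,1]]]'>/dev/null; python3 -m jog '[[[0,0,0,0,0,1,1],[0,0,0,0,0,1,1],[0,0,0,0,0,0.5,1],[0,0,0,0,0,0,1],[0,0,0,0,0,0,1]]]'
python3 - <<'E'
from h import *
s=st();v=np.array([-22.6,-43.4])
R=lambda a:np.array([[np.cos(a),-np.sin(a)],[np.sin(a),np.cos(a)]])
for k in range(9):
    a=R(np.radians(-8*k))@v;b=R(np.radians(-8*k-8))@v;print(k,np.round((b-a)/40,3),np.round(a+[532.3,184.3],1))
E
```

```text
clock: 11.9
eef_pos: [509.7, 141.4, 78.8]
tool_rot: [[-0.887, -0.461, 0.0], [-0.461, 0.887, 0.0], [-0.0, 0.0, -1.0]]
contact_force: [0.4, 0.2, 0.0]
finger_gap: 0.1
grip_force: 0.0
11.9 [509.7 141.4  78.8] [0.4 0.2 0. ] 0.06650146127417061 [  8.  23. -19.  48.   0. -20.]
0 [-0.146  0.089] [509.7 140.9]
1 [-0.132  0.109] [503.9 144.5]
2 [-0.115  0.126] [498.6 148.8]
3 [-0.097  0.141] [494.  153.8]
4 [-0.076  0.153] [490.1 159.5]
5 [-0.054  0.162] [487.1 165.6]
6 [-0.031  0.168] [484.9 172.1]
7 [-0.007  0.171] [483.7 178.8]
8 [0.016 0.17 ] [483.4 185.6]
```

Descend about 32 mm to z 47 (true tip about 80), then start along the arc.

```bash
python3 -m jog '[[[0,0,-0.3,0,0,0,1],[0,0,-0.3,0,0,0,1],[0,0,-0.2,0,0,0,1],[0,0,0,0,0,0,1],[0,0,0,0,0,0,1]]]' | grep -E 'eef|cont';  python3 -m jog '[[[-0.145,0.09,0,0,0,-1,1],[0,0,0,0,0,0,1],[-0.13,0.11,0,0,0,-1,1],[0,0,0,0,0,0,1],[0,0,0,0,0,0,1]]]' ; python3 - <<'E'
from h import *
print(np.round(robot.get_state()['moment'],2))
E
```

```text
eef_pos: [509.4, 141.1, 46.4]
contact_force: [-0.1, 0.5, 0.5]
clock: 12.9
eef_pos: [499.0, 149.0, 47.1]
tool_rot: [[-0.978, -0.206, 0.001], [-0.206, 0.978, -0.0], [-0.001, -0.0, -1.0]]
contact_force: [-0.7, -0.4, -0.8]
finger_gap: 0.1
grip_force: 0.1
[-0.02  0.01  0.02]
```

```bash
python3 -m jog '[[[-0.115,0.125,0,0,0,-1,1],[0,0,0,0,0,0,1],[-0.1,0.14,0,0,0,-1,1],[0,0,0,0,0,0,1],[0,0,0,0,0,0,1]]]' | grep -E 'eef|cont';  python3 -m jog '[[[-0.075,0.155,0,0,0,-1,1],[0,0,0,0,0,0,1],[-0.055,0.16,0,0,0,-1,1],[0,0,0,0,0,0,1],[0,0,0,0,0,0,1]]]'| grep -E 'eef|cont' ; python3 - <<'E'
from h import *
i=np.ascontiguousarray(robot.snapshot('side')[:,:,::-1]);e=robot.get_state()['eef_pos']+[0,0,33]
cv2.imwrite('pics/c8.png',crop(i,'side',180,200,90,80,6,[e]))
E
```

```text
eef_pos: [490.3, 159.5, 46.9]
contact_force: [-0.1, 1.0, -0.2]
eef_pos: [485.2, 172.1, 46.8]
contact_force: [0.0, -0.5, 0.7]
```

View pics/c8.png

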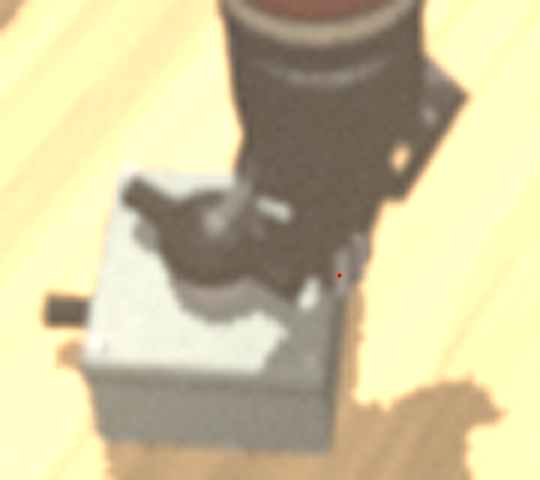

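The ear has turned about 35° and the button is still low. I continue round the arc.

```bash
python3 -m jog '[[[-0.03,0.17,0,0,0,-1,1],[0,0,0,0,0,0,1],[0,0,0,0,0,0,1]]]' | grep -E 'eef|cont';  python3 -m jog '[[[-0.005,0.17,0,0,0,-1,1],[0,0,0,0,0,0,1],[0,0,0,0,0,0,1]]]'| grep -E 'eef|cont' ; python3 - <<'E'
from h import *
# darkness profile on far ear/cap area in side image vs earlier frames: cap dark blob centroid
s=st();print(np.round(s['moment'],2))
i=robot.snapshot('side')[:,:,::-1];cv2.imwrite('pics/s9.png',i)
for f in('s1','s9'):
    g=cv2.imread('pics/%s.png'%f,0)[225:262,196:226];print(f);print('\n'.join(''.join('#' if p<45 else '+' if p<70 else '.' for p in r) for r in g))
E
```

```text
eef_pos: [483.9, 178.9, 46.8]
contact_force: [-0.4, -0.2, 0.2]
eef_pos: [483.4, 185.6, 46.7]
contact_force: [0.4, -0.8, -0.7]
14.55 [483.4 185.6  46.7] [ 0.4 -0.8 -0.7] 0.20569959472157973 [ 13.  24. -23.  43.  -0.  49.]
[-0.15  0.08  0.01]
s1
..............................
..............................
..............................
..............................
..............................
..............................
................++++++++......
..............+++++++++++.....
.............+++++++++++++....
............+++++++++++++++...
...++......++++++++++++++++...
..++++++++++++++++++++++++++..
..++++++++++++++++++++++++++++
..++++++++++++++++++++++++++++
..........++++++++++++++++++++
...........++++++++++++++++++.
............+++++++++++++++...
............+++++++++++++++...
.............+++++++++++++....
..............++++++++++......
................++++++........
..............................
..............................
..............................
..............................
..............................
..............................
...................
[... 740 characters left out ...]
++..++++..++++++++
...........+++++++++..++++++++
...........+++++++++++++++++++
............++++++++++++++++++
............++++++++++++++++++
.............+++++++++++++++++
.............+++++++++++++++++
..............++++++++++++++++
.................+++...+++++++
.........................+++++
.........................+++++
...........................+++
............................++
.............................+
..............................
..............................
..............................
..............................
..............................
..............................
..............................
..............................
..............................
```

```bash
python3 -m jog '[[[0.015,0.17,0,0,0,-1,1],[0,0,0,0,0,0,1],[0,0,0,0,0,0,1]]]' | grep -E 'eef|cont';   python3 - <<'E'
from h import *
for z in(95,104):
  a=ray('side',205,229,z)-[532,186,z];print(a,np.degrees(np.arctan2(a[1],a[0])))
s=st();print(np.round(s['moment'],2))
i=robot.snapshot('side')[:,:,::-1];cv2.imwrite('pics/s10.png',i)
g=cv2.imread('pics/s10.png',0)[222:252,196:226];print('\n'.join(''.join('#' if p<45 else '+' if p<70 else '-' if p<90 else '.' for p in r) for r in g))
E
```

```text
eef_pos: [484.0, 192.4, 46.7]
contact_force: [-0.5, -0.1, -0.9]
[42.94551291 -7.84786112  0.        ] -10.355961865784918
[38.57071778 -2.94906929  0.        ] -4.372257561835683
14.9 [484.  192.4  46.7] [-0.5 -0.1 -0.9] 0.11679580168437091 [ 14.  24. -23.  43.  -0.  58.]
[-0.18  0.14 -0.06]
...................+++++++++++
...................+++++++++++
...................+++++++++++
..........--.......+++++++++++
.........-+++.....++++++++++++
.........-+++-...-++++++++++++
.........-++++-..+++++++++++++
..........-++++-++++++++++++++
...........+++++--++++++++++++
...........-++----++++++++++++
..........--+--..+++++++++++++
.........-----..-+++++++++++++
.........--....--+++++++++++++
..............---+++++++++++++
.............-----++++++++++++
............-+++++++++++++++++
..........---++++--+++++++++++
..........-++++++--+++++++++++
...........++++++--+++++++++++
...........-++++++++++++++++++
............++++++++++++++++++
............-+++++++++++++++++
.............-++++++++++++++++
.............---++++++++++++++
..................---+++++++++
....................---+++++++
.......................-++++++
.......................--+++++
........................-++++-
.........................-++..
```

```bash
python3 -m jog '[[[0.04,0.165,0,0,0,-1,1],[0,0,0,0,0,0,1],[0,0,0,0,0,0,1]]]' | grep -E 'eef|cont';   python3 - <<'E'
from h import *
s=st();print(np.round(s['moment'],2))
i=robot.snapshot('side')[:,:,::-1];cv2.imwrite('pics/s11.png',i)
g=cv2.imread('pics/s11.png',0)[222:252,196:226];print('\n'.join(''.join('#' if p<45 else '+' if p<70 else '-' if p<90 else '.' for p in r) for r in g))
E
```

```text
eef_pos: [485.3, 199.1, 46.7]
contact_force: [-1.5, 0.1, 0.2]
15.25 [485.3 199.1  46.7] [-1.5  0.1  0.2] 0.44863758813850374 [ 14.  24. -22.  43.  -0.  66.]
[-0.05  0.36  0.05]
................++++++++++----
................-+++++++++++++
.............-.-++++++++++++++
...........-++++++++++++++++++
...........-++++++++++++++++++
...........-++++++++++++++++++
............++++++++++++++++++
............-+++++++++++++++++
.............--+++++++++++++++
........--...--+++++++++++++++
.......----...-+++++++++++++++
.......-.....--+++++++++++++++
............--++++++++++++++++
..........----++++++++++++++++
........---+++++++++++++++++++
........--+++++-++++++++++++++
........++++++--++++++++++++++
........++++++--++++++++++++++
........++++++--++++++++++++++
.........-++++++++++++++++++++
...........-++++++++++++++++++
............-+++++++++++++++++
.............-++++++++++++++++
..............--++++++++++++++
................--++++++++++++
..................--++++++++++
....................--++++++++
.....................--+++++++
.....................--+++++++
......................--++++-+
```

```bash
python3 -m jog '[[[0.03,0.08,0,0,0,-0.5,1],[0,0,0,0,0,0,1],[0,0,0,0,0,0,1]]]' | grep -E 'eef|cont';   python3 - <<'E'
from h import *
for u,v in((205.5,226.5),(208,226)):
 for z in(93,102):
  a=ray('side',u,v,z)-[532,186,z];print(z,np.hypot(a[0],a[1]),np.degrees(np.arctan2(a[1],a[0])))
s=st();print(np.round(s['moment'],2))
i=robot.snapshot('side')[:,:,::-1];cv2.imwrite('pics/s12.png',i)
g=cv2.imread('pics/s12.png',0)[222:252,196:226];print('\n'.join(''.join('#' if p<45 else '+' if p<70 else '-' if p<90 else '.' for p in r) for r in g))
E
```

```text
eef_pos: [486.5, 202.3, 46.7]
contact_force: [-3.1, -0.3, 0.5]
93 50.01591202289699 -18.82430430187865
102 44.35884912864114 -14.578653803901004
93 47.4428985883867 -25.940115634757383
102 41.40647723904832 -22.330748953545427
15.6 [486.5 202.3  46.7] [-3.1 -0.3  0.5] 0.3292180137848568 [ 15.  25. -22.  44.  -0.  71.]
[0.01 0.49 0.04]
...............+++++++++------
..............-+++++++++++----
.............-++++++++++++++++
............-+++++++++++++++++
............-+++++++++++++++++
............-+++++++++++++++++
.............+++++++++++++++++
.............-++++++++++++++++
.............-++++++++++++++++
......----...-++++++++++++++++
......----..-+++++++++++++++++
...........--+++++++++++++++++
.........----+++++++++++++++++
........-----+++++++++++++++++
......----++-+++++++++++++++++
......--+++++--+++++++++++++++
......-+++++---+++++++++++++++
......-+++++---+++++++++++++++
.......-+++++-++++++++++++++++
........-+++++++++++++++++++++
..........-+++++++++++++++++++
............++++++++++++++++++
.............+++++++++++++++++
.............--+++++++++++++++
...............--+++++++++++++
.................--+++++++++++
...................-++++++++++
....................-+++++++++
....................--++++++++
.....................-++++++++
```

Twist is about 50°, past the 43° release point. I'll reverse along the arc so the ear follows back, then compare the cap image with the original.

```bash
python3 -m jog '[[[-0.03,-0.08,0,0,0,0.5,1],[-0.04,-0.165,0,0,0,1,1],[-0.015,-0.17,0,0,0,1,1],[0.005,-0.17,0,0,0,1,1],[0.03,-0.17,0,0,0,1,1]]]' | grep -E 'eef|cont'; python3 -m jog '[[[0.055,-0.16,0,0,0,1,1],[0.075,-0.155,0,0,0,1,1],[0.1,-0.14,0,0,0,1,1],[0.115,-0.125,0,0,0,1,1],[0.13,-0.11,0,0,0,1,1]]]' | grep -E 'eef|cont';  python3 -m jog '[[[0.145,-0.09,0,0,0,1,1],[0.1,-0.2,0,0,0,0,1],[0,-0.2,0.7,0,0,0,1],[0,-0.2,0.7,0,0,0,1],[0,0,0,0,0,0,1]]]' | grep -E 'eef|cont';  python3 - <<'E'
from h import *
i=robot.snapshot('side')[:,:,::-1];cv2.imwrite('pics/s13.png',i)
a=cv2.imread('pics/s1.png',0);b=cv2.imread('pics/s13.png',0)
T=a[226:250,194:238]
for n,im in(('now',b),):
    r=cv2.matchTemplate(im[216:262,188:244],T,cv2.TM_CCOEFF_NORMED);_,m,_,l=cv2.minMaxLoc(r);print(m,np.array(l)+[188,216],'ref 194,226')
g=b[222:252,190:240];print('\n'.join(''.join('+' if p<70 else '-' if p<90 else '.' for p in r) for r in g))
E
```

```text
eef_pos: [485.6, 171.9, 47.1]
contact_force: [-0.2, -0.4, -0.4]
eef_pos: [504.8, 144.3, 47.1]
contact_force: [-0.7, -0.8, 0.2]
eef_pos: [516.5, 116.2, 106.2]
contact_force: [0.8, -0.4, -1.2]
0.9810331463813782 [194 226] ref 194,226
..................................................
..................................................
..................................................
..................................................
..................................................
..................................................
..................................................
..................................................
......................-------.....................
....................--++++++++-...................
...................-++++++++++++..................
..................-++++++++++++++.................
.................-+++++++++++++++-................
........-+-------+++++++++++++++++................
........++++++++++++++++++++++++++--------.....-..
........+++++++++++++++++++++++++++++++++++....-..
........+++++++++++++++++++++++++++++++++++-..--..
.........-------+++++++++++++++++++++++++++-.--...
.................++++++++++++++++++-+++++++-----..
.................-+++++++++++++++-.......---.---..
..................+++++++++++++++-........------..
..................-+++++++++++++-.........--.---..
...................-++++++++++--.-...........---..
...................----+++++---..-........------..
.................-.....-----.....--.......--.---..
................................----------------..
................................-.-.......------..
...............................---........-.----..
++--.................-.....--...-..........---+-..
++++-...................----..--...........-----..
```

Button up and untwisted: the image matches the original at the same pixel. Now the start button.

```bash
python3 -m jog '[[[-0.08,-0.85,0,0,0,0,1],[-0.08,-0.85,0,0,0,0,1],[-0.08,-0.85,0,0,0,0,1],[-0.08,-0.85,0,0,0,0,1],[-0.08,-0.85,0,0,0,0,1]]]' | grep -E 'eef|cont'; python3 -m jog '[[[-0.08,-0.85,0,0,0,0,1],[-0.08,-0.85,0,0,0,0,1],[-0.08,-0.85,0,0,0,0,1],[-0.06,-0.8,0,0,0,0,1],[0,0,0,0,0,0,1]]]' | grep -E 'eef|cont';  python3 -m jog '[[[0,0,-0.4,0,0,0,1],[0,0,-0.3,0,0,0,1],[0,0,0,0,0,0,1],[0,0,0,0,0,0,1]]]' | grep -E 'eef|cont'
```

```text
eef_pos: [496.9, -54.1, 102.0]
contact_force: [0.6, 0.3, -0.0]
eef_pos: [485.3, -190.3, 102.0]
contact_force: [0.2, -0.4, 0.4]
eef_pos: [485.3, -186.1, 74.4]
contact_force: [-0.1, -0.4, -0.9]
```

```bash
python3 -m jog '[[[0.08,-0.06,-0.15,0,0,0,1],[0,0,-0.15,0,0,0,1],[0,0,0,0,0,0,1],[0,0,0,0,0,0,1]]]' | grep -E 'eef|cont'; python3 -m jog '[[[0,0,-0.05,0,0,0,1],[0,0,0,0,0,0,1]]]' | grep -E 'eef|cont';  python3 -m jog '[[[0,0,-0.05,0,0,0,1],[0,0,0,0,0,0,1]]]' | grep -E 'eef|cont'; python3 -m jog '[[[0,0,-0.05,0,0,0,1],[0,0,0,0,0,0,1]]]' | grep -E 'eef|cont'
```

```text
eef_pos: [488.7, -189.2, 62.7]
contact_force: [0.5, -0.3, 0.6]
eef_pos: [488.8, -189.3, 60.7]
contact_force: [0.0, -0.1, -0.1]
eef_pos: [489.0, -189.4, 58.8]
contact_force: [0.6, -0.3, 1.7]
eef_pos: [489.0, -189.4, 56.8]
contact_force: [-0.0, -1.2, 2.2]
```

```bash
python3 -m jog '[[[0,0,-0.025,0,0,0,1],[0,0,0,0,0,0,1]]]' | grep -E 'eef|cont'; python3 -m jog '[[[0,0,-0.025,0,0,0,1],[0,0,0,0,0,0,1]]]' | grep -E 'eef|cont'
```

```text
eef_pos: [489.0, -189.4, 55.9]
contact_force: [-0.8, -0.2, 2.9]
eef_pos: [489.0, -189.4, 54.8]
contact_force: [1.0, -0.3, 4.0]
```

```bash
python3 -m jog '[[[0,0,-0.025,0,0,0,1],[0,0,0,0,0,0,1]]]' | grep -E 'eef|cont'; python3 -m jog '[[[0,0,-0.025,0,0,0,1],[0,0,0,0,0,0,1]]]' | grep -E 'eef|cont'; python3 -m jog '[[[0,0,-0.02,0,0,0,1],[0,0,0,0,0,0,1]]]' | grep -E 'eef|cont'
```

```text
eef_pos: [489.0, -189.4, 53.8]
contact_force: [0.1, -0.6, 4.2]
eef_pos: [489.0, -189.4, 53.1]
contact_force: [-0.8, -0.2, 7.4]
eef_pos: [489.0, -189.5, 53.0]
contact_force: [-2.7, 0.6, 15.6]
```

Hard stop reached (15.6 N after 6 mm of travel). I'll lift away, let it come out, and do the final comparison.

```bash
python3 -m jog '[[[0,0,0.2,0,0,0,1],[0,0,0.6,0,0,0,1],[0,0,0.9,0,0,0,1],[-0.9,0,0.5,0,0,0,1],[-0.9,0,0,0,0,0,1]]]' | grep -E 'eef|cont'; python3 -m jog '[[[-0.9,0,0,0,0,0,1],[0,0,0,0,0,0,1],[0,0,0,0,0,0,1],[0,0,0,0,0,0,1],[0,0,0,0,0,0,1]]]' | grep -E 'eef|cont'; python3 - <<'E'
from h import *
b=cv2.cvtColor(robot.snapshot('side'),cv2.COLOR_RGB2GRAY);a=cv2.imread('pics/s1.png',0)
for n,(x,y,w,h) in dict(stop=(194,226,44,24),start=(285,147,25,20),tape=(268,212,27,26),jar=(212,178,24,26),bottle=(160,302,32,40),can=(116,286,34,38),gesso=(285,104,24,34),mug=(314,106,26,36),brush=(180,340,60,44)).items():
    r=cv2.matchTemplate(b[max(0,y-8):y+h+8,x-8:x+w+8],a[y:y+h,x:x+w],cv2.TM_CCOEFF_NORMED);_,m,_,l=cv2.minMaxLoc(r);print(n,round(m,3),l[0]-8,l[1]-min(8,y))
s=st()
E
```

```text
eef_pos: [417.5, -189.9, 142.0]
contact_force: [-0.8, -0.3, -0.5]
eef_pos: [381.5, -189.4, 139.9]
contact_force: [0.3, -1.7, -0.1]
stop 0.999 0 0
start 0.999 0 0
tape 0.999 0 0
jar 0.999 0 0
bottle 0.999 0 0
can 0.999 0 0
gesso 0.999 0 0
mug -0.028 0 0
brush 0.998 0 0
21.65 [ 381.4 -189.3  139.8] [-0.4 -0.6 -0.2] -0.134779867126699 [-36.   9. -29.  53.   0. -64.]
```

```bash
python3 -c "
from rig import robot
print(robot.finish_job())"
```

```text
the job is handed in; nothing more can be done
None
```

The stop check is done and handed in at about 22 s: the stop button was pressed until it latched, twisted free by one ear and turned back, then the start button was pressed to its hard stop and came out again; in the last picture everything else stood where it was, except the brush mug, which couldn't be checked because the arm hid it (the arm never went near it).

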